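# Scan the tall bottle's code label for the stock count

### The arm

A 7-joint arm with a two-finger parallel gripper is mounted at the origin on a cart in front of the work surface, level with it; the furniture and walls round the work are solid. World frame = base frame: x ahead of the robot, y to its left, z up, the work surface at z = 0. Lengths are in m, angles in rad, forces in N, time in s.
With the tool pointing down it reaches from about 0.4 to 0.85 m from the base axis. Payload 4.5 kg.
Tool frame: the origin (TCP) lies on the centre line of the jaws, within the pads' length; the fingertips stand 8 mm ahead of it and the grasp point (between the pads) lies 11 mm behind it; z points along the fingers, y is the line along which they close (so a half turn about z gives the same grasp; the last joint's range is limited). The gripper opens to 85 mm and grips with 20 to 120 N. Pads are 22 mm wide; open, the fingers measure 114 mm over their backs; the gripper's body (76 mm by 85 mm) begins 54 mm behind the grasp point. The pads swing forward as they close: fully open they stand 13 mm farther back than shut.
Start: joints at [1.26, 0.689, -0.195, 1.565, 0.157, 0.902, -0.215], TCP at [0.211, -0.588, 0.239] pointing down, gripper open.
Joint ranges: [-3.01, 3.01], [-0.46, 2.08], [-1.47, 1.51], [0.13, 2.56], [-1, 4.14], [0.04, 2.09], [-2.66, 2.66]. Speed limits (rad/s): [2.57, 2.57, 3.14, 3.14, 3.14, 3.14, 3.14].

### API

Orientations are given as a unit quaternion [w, x, y, z].
In Python, from plant import ctrl, snapshot, calibration, spot_in gives the robot as it stands.
- The arm moves only by the tool move_arm, never from a script. Its argument "increments" is a list of rows, each an object with "dr": the turn, a rotation vector about the tool's x, y, z in degrees, a list of three; "travel": the shift along the tool's x, y, z in m, a list of three; "grip": the gripper's target within -1 to 1 (fully open at 1, half-way at 0, shut at -1). In form: [{"dr": [ax, ay, az], "travel": [dx, dy, dz], "grip": grip}, ...]. A call has 1 to 5 rows; each row shifts and turns the commanded pose from where the row before left it, along the tool's axes as they then stand; what a row does not reach is not made up. A row lasts 1/8 s, in which the tool goes at most 62.5 mm and 10.7 degrees, less where a joint would pass 70% of its speed; a pose out of reach is approached as far as the arm can. A call with a gripper value outside its range is refused whole. The fingers move at their own pace and stop on an object; "grip_force" is the grip in N (left out, the last holds). Time passes only in rows, so rows that do not move let the fingers close. It gives the time, the measured TCP pose, the force, the opening and the grip force at its end, in the units of the state.
- ctrl.read_state(): the state, without advancing time (a new reading comes with each control period).
- snapshot(name): name is "side" or "top"; returns the picture (384x512x3 uint8, blue, green, red); there is no depth.
- calibration(name): a dict with "fx", "fy", "cx", "cy" (pixels), "extrinsics" (4x4, takes a point from camera to world coordinates). Camera axes: x right, y down, z forward; pixel columns grow to the right and rows downward; lengths in m; the calibration is good to about 2 mm. A picture is of the moment at which its call begins. calibration takes no time and is no camera call.
- ctrl.finish_job(): hands the job in; it is judged then, once.
Trained networks look in the newest picture that a camera, given by its name, has taken for a name from the list of things; names that differ only in an ending like _2 or _b are one class to them, and where a whole thing is asked for, a point or a joint stands for the part that bears it (a point fixed in the world has none). Each returns a list of dicts, best first, with "score" (0 to 1); they miss things now and then, are a little off and sometimes report something else, mostly with a low value. They report only what shows in the picture. A call takes as long as a camera call.
- spot_in(target, camera): "location" ([column, row] in pixels, amid what is visible of it).
The state is a dict: "time": time; "joints": joint angles; "joint_vel": joint speeds; "effort": joint torques, N m; "ee_pos": TCP position; "orientation": TCP orientation; "ft_force": force on the tool from outside, world axes, zero at the start; "ft_torque": the same for the moment, N m; "grip_width": finger opening in m; "grasp_force": force on a finger pad.
Only numpy, scipy, OpenCV 4.12 (cv2) and the standard library are available. Lean on these libraries where they do the work, as an engineer would, in place of code of your own. Each camera call takes 0.05 s, during which the arm holds its last target. There are 200 camera calls.

### The job

For the stock count, pick up the hand scanner and hold it level and steady for one second with its nose window about 6 cm in front of the striped code label on the taller bottle, pointing squarely at the middle of the label (it reads by itself). Then set the scanner down gently, flat on its base, on the bar. Do not push either bottle.

Things in the scene. Friction and masses are not known exactly. Their poses are not given: they have to be found in the camera images.
- scanner: straight hand scanner lying on the bar, 130 mm long (x), 36 mm high (z), 0.16 kg: grey body 34 mm wide (y, flat parallel sides) from the tail at x = -65 mm to x = +29 mm, then a black head 46 mm wide to the nose at x = +65 mm; a thin lanyard loop at the tail. Origin at the centre of the underside, close under the centre of mass; +x points out of the nose, the way it scans; z up. Grip the grey body across y near the origin.
- scanner_window (a point): centre of the dark window in the scanner's nose, 65 mm ahead of the scanner's origin and 18 mm above its underside; same axes as the scanner, +x is the direction of the beam
- tall_label (a point): middle of the striped (black bars on white, upright bars) code label, 38 mm wide and 34 mm high, on the body of the taller bottle (269 mm high, 65 mm diameter, corked, green glass). 135 mm above the bottle's foot, on the bottle's surface, 32.5 mm from its axis. Axes of the bottle: +x points into the bottle towards its axis (the label faces -x, roughly towards the robot), z up.
- short_label (a point): middle of the same kind of code label on the shorter bottle (250 mm high, 60 mm diameter, corked, brown glass), 130 mm above its foot and 30 mm from its axis; axes likewise, +x into the bottle. Leave this bottle alone.

How it is judged:
By the outcome, as a careful person would: the job done as asked, in the order asked, and still so for the second after the job is handed in, with the robot touching nothing.
It also fails if it takes over 48 s, if anything falls off the work surface, if the arm or the gripper's body presses on something with over 40 N, if the wrist force passes 120 N, or if a joint passes its speed limit or range.

## Working session

There is one attempt and no reset: what is moved stays moved. The work goes in short steps, Python scripts to look and compute and a tool call to move; the robot and the scene stay as the last step left them, time stands still between calls to the robot, and variables do not carry over. Pictures are saved under pics/ and viewed, at most 10 in all, crops included, and the job is handed in when it is done.

Besides the shell and the picture viewer there is one more tool, called as a command line: name --argument value ..., lists and objects as JSON in quotes. move_arm: Moves the arm, as the interface text tells. Its arguments: {"type":"object","properties":{"increments":{"type":"array","items":{"type":"object","properties":{"dr":{"type":"array","items":{"type":"number"}},"travel":{"type":"array","items":{"type":"number"}},"grip":{"type":"number"}}}},"grip_force":{"type":"number"}},"required":["increments"]}

```bash
mkdir -p pics
cat > h.py <<'E'
import numpy as np, cv2
from plant import ctrl, snapshot, calibration, spot_in
def ray(cam,px):
    c=calibration(cam);E=np.array(c["extrinsics"])
    d=E[:3,:3]@np.array([(px[0]-c["cx"])/c["fx"],(px[1]-c["cy"])/c["fy"],1.])
    return E[:3,3],d/np.linalg.norm(d)
def onz(cam,px,z):
    o,d=ray(cam,px);return o+d*(z-o[2])/d[2]
def tri(a,b):
    (o1,d1),(o2,d2)=ray("side",a),ray("top",b)
    s=np.linalg.lstsq(np.c_[d1,-d2],o2-o1,rcond=None)[0]
    p,q=o1+s[0]*d1,o2+s[1]*d2
    return (p+q)/2,np.linalg.norm(p-q)
def proj(cam,P):
    c=calibration(cam);E=np.linalg.inv(np.array(c["extrinsics"]))
    q=E[:3,:3]@np.array(P)+E[:3,3];return [round(float(c["fx"]*q[0]/q[2]+c["cx"]),1),round(float(c["fy"]*q[1]/q[2]+c["cy"]),1)]
E
python3 - <<'E'
from h import *
s=ctrl.read_state();print(s["time"],s["ee_pos"],s["orientation"])
for c in("side","top"):
    cv2.imwrite(f"pics/{c}1.png",snapshot(c))
    k=calibration(c);print(c,k["fx"],k["cx"],k["cy"],np.round(k["extrinsics"],3).tolist())
    for n in("scanner","scanner_window","tall_label","short_label"):
        print(n,[(np.round(d["location"],1).tolist(),round(d["score"],2)) for d in spot_in(n,c)[:3]])
E
```

```text
0.0 [ 0.21101751 -0.58760604  0.23844736] [-9.36663018e-04  9.85166825e-01  1.71596620e-01 -2.22196367e-04]
side 367.4382945515371 261.891389306922 191.97226199042345 [[-0.994, -0.057, 0.091, 0.433], [-0.107, 0.447, -0.888, 0.761], [0.01, -0.893, -0.451, 0.493], [0.0, 0.0, 0.0, 1.0]]
scanner [([278.9, 215.0], 0.65)]
scanner_window [([278.5, 211.6], 0.58)]
tall_label [([207.2, 215.4], 0.62)]
short_label [([225.1, 160.9], 0.68)]
top 425.13971699194286 254.39178859091714 195.43348879296786 [[0.003, -0.986, 0.167, 0.385], [-0.999, 0.002, 0.032, -0.017], [-0.032, -0.167, -0.985, 0.958], [0.0, 0.0, 0.0, 1.0]]
scanner [([286.8, 229.5], 0.78)]
scanner_window [([291.2, 227.7], 0.78)]
tall_label [([190.0, 160.1], 0.7)]
short_label [([343.9, 144.5], 0.98)]
```

View pics/side1.png

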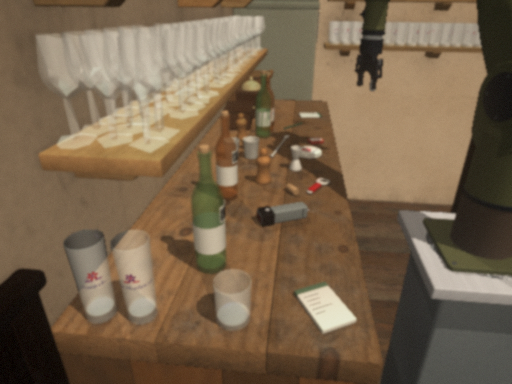

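View pics/top1.png

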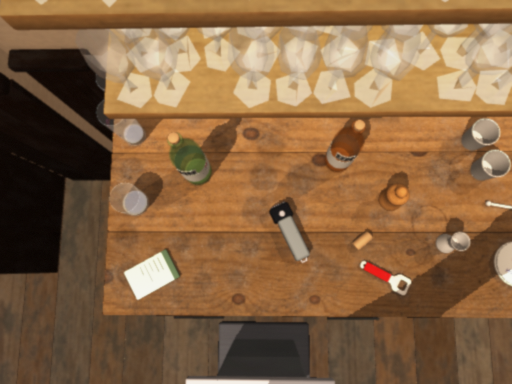

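The side view shows the scanner near (283,213) with its head to the left, and the green bottle's foot near (210,265). The top view shows the scanner from head (281,211) to tail (303,260), and the green bottle from its base at about (197,178) to its cork at (173,137). The glass shelf is at the top edge, so I'll crop closer.

Run:
```python
from h import *
t=cv2.imread("pics/top1.png");s=cv2.imread("pics/side1.png")
def cr(im,x,y,w,h):return cv2.resize(im[y:y+h,x:x+w],None,fx=5,fy=5,interpolation=cv2.INTER_CUBIC)
a=cr(t,160,125,75,70);b=cr(t,262,190,60,80);c=cr(s,180,140,65,140);d=cr(s,245,190,80,50)
H=600
def fit(i):return cv2.resize(i,(400,300))if 0 else i
canvas=np.zeros((600,800,3),np.uint8)
canvas[:350,:375]=a; canvas[350:600,:400]=d
c2=cv2.resize(c,(279,600))if 0 else cv2.resize(c,(195,420));canvas[:420,400:595]=c2
canvas[:268,598:799]=cv2.resize(b,(201,268))
cv2.imwrite("pics/crop1.png",canvas)
print("scanner",tri((283,213),(290,233)), tri((278.9,215),(286.8,229.5)))
print("label",tri((207.2,215.4),(190,160.1)))
print("head/tail",onz("top",(281,211),.036),onz("top",(303,260),.03))
print("cork",tri((205,148),(173,137)))
print("foot top",onz("top",(200,178),0),"side",onz("side",(211,265),0))
```

```text
scanner (array([ 0.46101386, -0.06477643,  0.01643976]), np.float64(0.0020929402140411253)) (array([ 0.47005396, -0.05792406,  0.01359937]), np.float64(0.004203521267084677))
label (array([0.60285859, 0.14284941, 0.11937999]), np.float64(0.0052191058155577124))
head/tail [ 0.50635354 -0.04468146  0.036     ] [ 0.40086301 -0.0913398   0.03      ]
cork (array([0.60217831, 0.14511826, 0.26351711]), np.float64(0.003171823221722142))
foot top [0.58820021 0.14061602 0.        ] side [0.60314292 0.14690678 0.        ]
```

View pics/crop1.png

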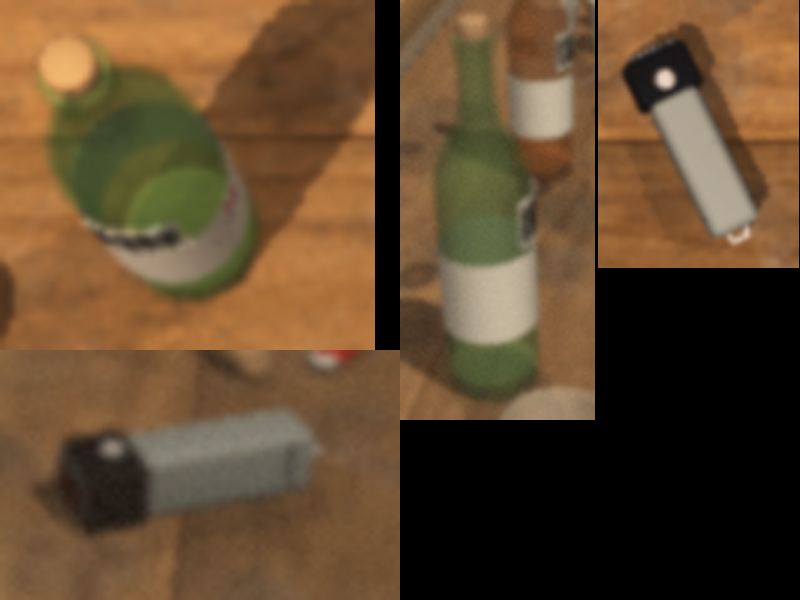

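Run:
```python
from h import *
t=cv2.imread("pics/top1.png");s=cv2.imread("pics/side1.png")
print("label centre from 2 views",tri((222.3,211),(187,172.5)))
# axis from silhouettes at z=.09..; cork
for a in [(.602,.145)]:
  for yaw in (-30,-15,0,15):   # direction of +x_b (into bottle)
    y=np.radians(yaw); L=[]
    for z in(.118,.152):
      for k in(-1,0,1):
        th=y+np.pi+k*19/32.5
        L.append((a[0]+.0325*np.cos(th),a[1]+.0325*np.sin(th),z))
    print(yaw,"top",[proj("top",p) for p in L],"\n   side",[proj("side",p) for p in L])
  print("cork",proj("top",(*a,.269)),proj("side",(*a,.269)),"axis.135 side",proj("side",(*a,.135)))
# upscaled label crops x10
A=cv2.resize(t[155:190,165:205],None,fx=10,fy=10,interpolation=cv2.INTER_CUBIC)
B=cv2.resize(s[190:230,190:230],None,fx=10,fy=10,interpolation=cv2.INTER_CUBIC)
c=np.zeros((400,800,3),np.uint8);c[:350,:400]=A;c[:,400:]=B;cv2.imwrite("pics/crop2.png",c)
```

```text
label centre from 2 views (array([0.57248633, 0.14524549, 0.13338685]), np.float64(0.0026355750259937473))
-30 top [[174.5, 166.4], [180.6, 172.9], [189.4, 174.9], [170.8, 162.3], [177.0, 169.1], [186.2, 171.2]] 
   side [[212.5, 225.1], [220.9, 222.0], [224.9, 217.4], [211.6, 209.6], [220.2, 206.8], [224.3, 202.4]]
-15 top [[176.7, 169.7], [184.3, 174.4], [193.5, 174.1], [173.0, 165.8], [181.0, 170.7], [190.5, 170.4]] 
   side [[216.7, 224.0], [223.4, 220.1], [224.9, 215.3], [215.8, 208.6], [222.7, 204.9], [224.3, 200.3]]
0 top [[179.7, 172.4], [188.4, 175.0], [197.3, 172.3], [176.2, 168.6], [185.2, 171.2], [194.4, 168.5]] 
   side [[220.2, 222.5], [224.8, 217.9], [223.9, 213.2], [219.5, 207.2], [224.1, 202.9], [223.3, 198.4]]
15 top [[183.4, 174.2], [192.6, 174.4], [200.5, 169.6], [180.0, 170.4], [189.5, 170.6], [197.8, 165.7]] 
   side [[222.9, 220.6], [225.0, 215.7], [221.8, 211.5], [222.2, 205.3], [224.4, 200.8], [221.2, 196.8]]
cork [172.5, 137.1] [204.1, 144.8] axis.135 side [208.2, 209.4]
```

View pics/crop2.png

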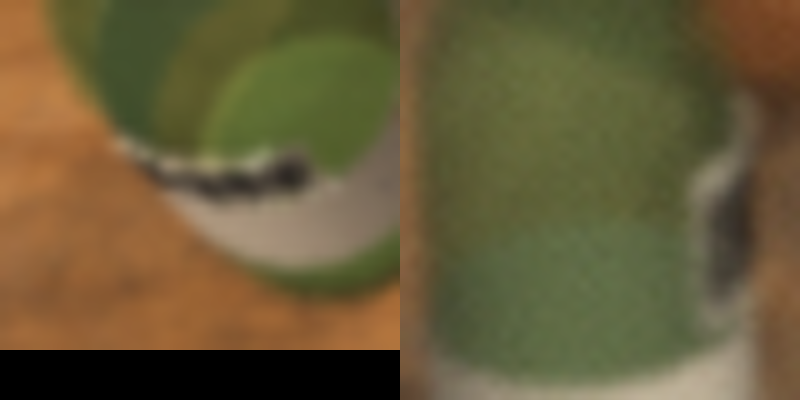

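The left half shows the label's bars on the green bottle from about (179,171) to (195,172) in the top view. The right half puts its left edge near column 219, rows 207–222, in the side view. That gives label yaw ≈ 0°, with the label centre at about (0.571, 0.145, 0.135).

Run:
```python
from h import *
f=lambda x,y:onz("top",(262+(x-598)/3.35,190+y/3.35),.036)[:2]
T=f(736,226);J=f(675,102);a=(f(652,112)-f(715,238));b=f(698,92)-f(757,213)
print(T,J,np.linalg.norm(J-T),[np.degrees(np.arctan2(v[1],v[0])) for v in(J-T,a,b)])
# side-view check of height: top-edge points of junction/tail
u=(J-T)/np.linalg.norm(J-T);print("origin",T+.065*u,J-.029*u)
for z in(0,.036):print(z,proj("side",(*(T+.065*u),z)))
```

```text
[ 0.40612526 -0.09135492] [ 0.48564871 -0.05317824] 0.08821246140738273 [np.float64(25.644181785282466), np.float64(26.182084049115886), np.float64(25.276704466633937)]
origin [ 0.4647227  -0.06322415] [ 0.45950524 -0.06572889]
0 [281.7, 218.7]
0.036 [282.2, 206.6]
```

move_arm --increments '[{"dr": [0, 0, -5], "travel": [0.0, 0.0, 0], "grip": 1}, {"dr": [0, 0, 0], "travel": [0.048, -0.036, 0], "grip": 1}, {"dr": [0, 0, 0], "travel": [0.048, -0.036, 0], "grip": 1}, {"dr": [0, 0, 0], "travel": [0.048, -0.036, 0], "grip": 1}, {"dr": [0, 0, 0], "travel": [0.048, -0.036, 0], "grip": 1}]'

```text
time: 1.12
ee_pos: [0.3263, -0.3755, 0.2396]
orientation: [0.0, 0.977, 0.214, 0.0]
ft_force: [1.3, 0.3, -0.3]
grip_width: 0.0854
grasp_force: 0.0
```

move_arm --increments '[{"dr": [0, 0, -1], "travel": [0.042, -0.0375, 0], "grip": 1}, {"dr": [0, 0, 0], "travel": [0.042, -0.0375, 0], "grip": 1}, {"dr": [0, 0, 0], "travel": [0.042, -0.0375, 0], "grip": 1}, {"dr": [0, 0, 0], "travel": [0.042, -0.0375, 0], "grip": 1}, {"dr": [0, 0, 0], "travel": [0.042, -0.0375, 0], "grip": 1}]'

```text
time: 1.75
ee_pos: [0.4348, -0.1157, 0.2396]
orientation: [0.0, 0.975, 0.223, 0.001]
ft_force: [0.0, 0.3, -0.1]
grip_width: 0.0854
grasp_force: 0.0
```

move_arm --increments '[{"dr": [0, 0, 0], "travel": [0.03, -0.025, 0.03], "grip": 1}, {"dr": [0, 0, 0], "travel": [0.013, -0.013, 0.05], "grip": 1}, {"dr": [0, 0, 0], "travel": [0, 0, 0.03], "grip": 1}, {"dr": [0, 0, 0], "travel": [0, 0, 0], "grip": 1}]'

```text
time: 2.25
ee_pos: [0.455, -0.064, 0.1279]
orientation: [-0.0, 0.975, 0.223, -0.002]
ft_force: [-0.2, -0.9, 0.4]
grip_width: 0.0852
grasp_force: 0.0
```

Run:
```python
from h import *
from scipy.spatial.transform import Rotation as R
s=ctrl.read_state();p=s["ee_pos"];q=s["orientation"];Rm=R.from_quat(q[[1,2,3,0]] if hasattr(q,'shape') else [q[1],q[2],q[3],q[0]]).as_matrix()
print(p,np.degrees(np.arctan2(Rm[1,0],Rm[0,0])))
g=np.array([.462,-.0645,.014]);print("tool delta",Rm.T@(g-p))
t=snapshot("top");sd=snapshot("side")
print(proj("top",p),proj("side",p))
c=np.zeros((500,800,3),np.uint8)
c[:,:400]=cv2.resize(t[185:285,245:325],None,fx=5,fy=5,interpolation=cv2.INTER_CUBIC);c[:,400:]=cv2.resize(sd[140:240,245:325],None,fx=5,fy=5,interpolation=cv2.INTER_CUBIC)
cv2.imwrite("pics/above.png",c)
```

```text
[ 0.45496915 -0.06401712  0.12788358] 25.811682715429548
tool delta [0.0065481  0.00370245 0.11385319]
[292.5, 231.0] [287.5, 173.9]
```

View pics/above.png

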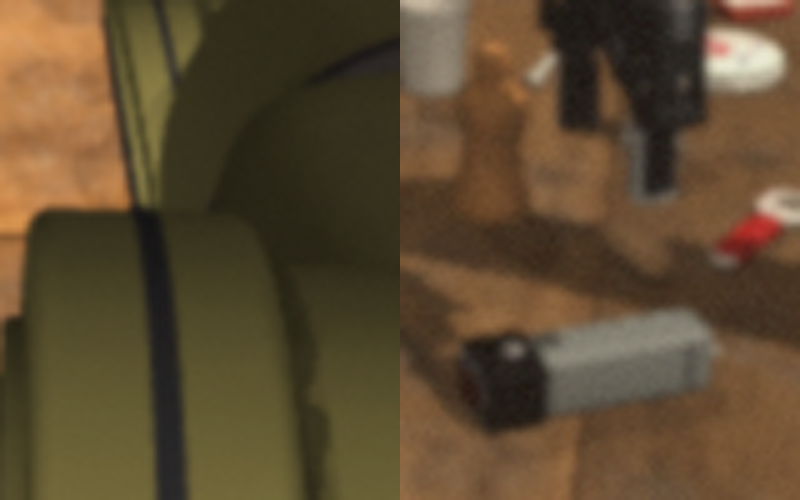

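The arm hides the scanner in the top view. In the side view the open fingers (tips near (360,172) and (376,180) full-frame) stand above the body, whose middle is near (283,213). That agrees with the fit, so I'll go down and grip.

move_arm --increments '[{"dr": [0, 0, 0], "travel": [0.0065, 0.003, 0.04], "grip": 1}, {"dr": [0, 0, 0], "travel": [0, 0, 0.04], "grip": 1}, {"dr": [0, 0, 0], "travel": [0, 0, 0.025], "grip": 1}, {"dr": [0, 0, 0], "travel": [0, 0, 0.009], "grip": 1}, {"dr": [0, 0, 0], "travel": [0, 0, 0], "grip": 1}]'

```text
time: 2.98
ee_pos: [0.464, -0.0646, 0.0161]
orientation: [0.0, 0.975, 0.223, 0.001]
ft_force: [0.1, 0.5, 0.4]
grip_width: 0.0853
grasp_force: 0.0
```

move_arm --increments '[{"dr": [0, 0, 0], "travel": [0, 0, 0], "grip": -0.2}, {"dr": [0, 0, 0], "travel": [0, 0, 0], "grip": -0.6}, {"dr": [0, 0, 0], "travel": [0, 0, 0], "grip": -0.6}, {"dr": [0, 0, 0], "travel": [0, 0, 0], "grip": -0.6}, {"dr": [0, 0, 0], "travel": [0, 0, 0], "grip": -0.6}]' --grip_force 50

```text
time: 3.6
ee_pos: [0.4637, -0.0645, 0.0161]
orientation: [0.0, 0.975, 0.223, 0.001]
ft_force: [0.1, -0.3, 6.8]
grip_width: 0.0334
grasp_force: 50.7
```

move_arm --increments '[{"dr": [0, 0, 0], "travel": [0, 0, -0.01], "grip": -0.6}, {"dr": [0, 0, 0], "travel": [0, 0, -0.03], "grip": -0.6}, {"dr": [0, 0, 0], "travel": [0, 0, -0.04], "grip": -0.6}, {"dr": [0, 0, 0], "travel": [0, 0, -0.025], "grip": -0.6}, {"dr": [0, 0, 0], "travel": [0, 0, -0.012], "grip": -0.6}]'

```text
time: 4.22
ee_pos: [0.4635, -0.0644, 0.1339]
orientation: [0.0, 0.975, 0.223, 0.001]
ft_force: [0.0, 0.4, -1.7]
grip_width: 0.033
grasp_force: 50.2
```

move_arm --increments '[{"dr": [0, 0, 0], "travel": [0.007, -0.019, 0], "grip": -0.6}, {"dr": [0, 0, 0], "travel": [0.015, -0.04, 0], "grip": -0.6}, {"dr": [0, 0, 0], "travel": [0.015, -0.04, 0], "grip": -0.6}, {"dr": [0, 0, 0], "travel": [0.015, -0.04, 0], "grip": -0.6}, {"dr": [0, 0, 0], "travel": [0.01, -0.027, 0], "grip": -0.6}]'

```text
time: 4.85
ee_pos: [0.4461, 0.1144, 0.1318]
orientation: [-0.0, 0.975, 0.224, -0.001]
ft_force: [0.3, -0.0, -1.4]
grip_width: 0.033
grasp_force: 50.2
```

move_arm --increments '[{"dr": [0, 0, 6], "travel": [0.005, -0.014, 0], "grip": -0.6}, {"dr": [0, 0, 7], "travel": [0, -0.008, 0], "grip": -0.6}, {"dr": [0, 0, 7], "travel": [0, 0, 0], "grip": -0.6}, {"dr": [0, 0, 5.5], "travel": [0, 0, 0], "grip": -0.6}, {"dr": [0, 0, 0], "travel": [0, 0, 0], "grip": -0.6}]'

```text
time: 5.48
ee_pos: [0.4422, 0.1344, 0.1319]
orientation: [0.0, 1.0, 0.003, -0.001]
ft_force: [-0.4, 0.1, -1.5]
grip_width: 0.0333
grasp_force: 50.2
```

```bash
cat > look.py <<'E'
from h import *
import sys
from scipy.spatial.transform import Rotation as R
s=ctrl.read_state();p=np.array(s["ee_pos"]);q=s["orientation"];Rm=R.from_quat([q[1],q[2],q[3],q[0]]).as_matrix()
print(s["time"],p.round(4),Rm.round(3).tolist(),s["grip_width"],s["grasp_force"])
sd=snapshot("side")
for n in("scanner_window","tall_label"):print(n,[(np.round(d["location"],1).tolist(),round(d["score"],2)) for d in spot_in(n,"side")[:2]])
cv2.imwrite(f"pics/{sys.argv[1]}_raw.png",sd)
cv2.imwrite(f"pics/{sys.argv[1]}.png",cv2.resize(sd[150:270,180:340],None,fx=5,fy=5,interpolation=cv2.INTER_CUBIC))
o=p+np.array([0,0,-.016]) # underside
for nm,v in dict(window=[.065,0,.018-.117],).items(): pass
def sc(x,y,z):return p+Rm@np.array([x-.002,-y,.016-z])
for nm,v in dict(win=(.065,0,.018),nose_nt=(.065,.023,.036),nose_nb=(.065,.023,0),tail_nb=(-.065,.017,0),tail_nt=(-.065,.017,.036),junc_nb=(.029,.017,0)).items():
    w=sc(*v);px=proj("side",w);print(nm,w.round(4),px,"crop",[(px[0]-180)*5,(px[1]-150)*5])
print("label",proj("side",(.5705,.145,.135)))
E
python3 look.py scan1
```

```text
5.475 [0.4422 0.1344 0.1319] [[1.0, 0.006, -0.001], [0.006, -1.0, -0.001], [-0.001, 0.001, -1.0]] 0.033346515285984805 50.174705386161804
scanner_window [([294.7, 211.7], 0.56)]
tall_label [([207.1, 217.4], 0.83)]
win [0.5052 0.1348 0.1338] [257.6, 210.5] crop [388.0000000000001, 302.5]
nose_nt [0.505  0.1578 0.1518] [256.3, 208.2] crop [381.50000000000006, 290.99999999999994]
nose_nb [0.505  0.1578 0.1158] [256.2, 224.4] crop [380.99999999999994, 372.0]
tail_nb [0.375 0.151 0.116] [323.7, 226.9] crop [718.5, 384.5]
tail_nt [0.3751 0.151  0.152 ] [325.4, 210.6] crop [726.9999999999999, 303.0]
junc_nb [0.469  0.1516 0.1158] [275.0, 223.9] crop [475.0, 369.5]
label [223.9, 210.4]
```

View pics/scan1.png

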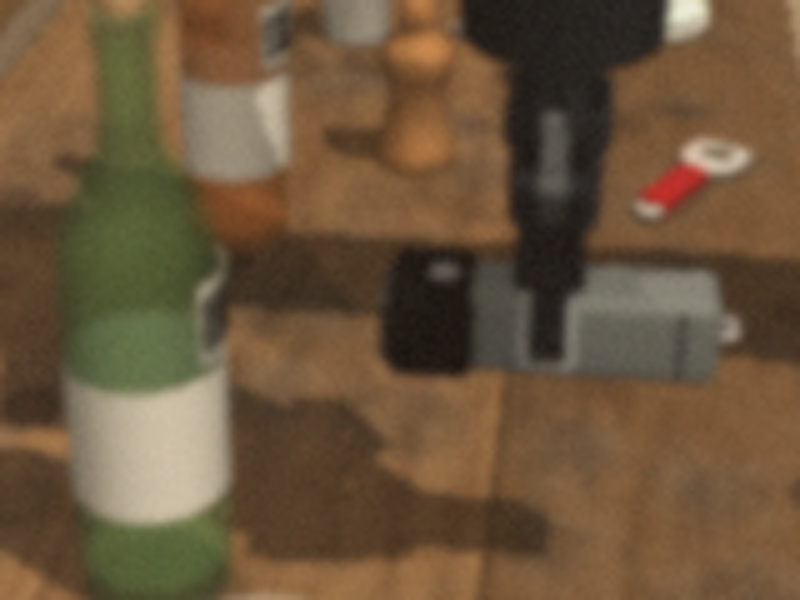

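The nose (381,330) and tail (716,382) sit where my model puts them, so the scanner is level and the grasp offset is right. Before the last approach I'll refine the bottle's axis and label yaw by unwrapping the pictures.

Run:
```python
from h import *
t=cv2.cvtColor(cv2.imread("pics/top1.png"),cv2.COLOR_BGR2HSV);s=cv2.cvtColor(cv2.imread("pics/scan1_raw.png"),cv2.COLOR_BGR2HSV)
tb=cv2.imread("pics/top1.png")
# cork centre (top)
m=((t[...,0]<22)&(t[...,2]>150)).astype(np.uint8)[128:150,163:185];print("cork",[c[:5] for c in cv2.connectedComponentsWithStats(m)[2].tolist()],cv2.connectedComponentsWithStats(m)[3].round(1).tolist())
# green silhouette columns in side rows
for r in(180,196,200,204,208,240,262):
    g=np.where((s[r,170:240,0]>30)&(s[r,170:240,0]<90)&(s[r,170:240,1]>60))[0]+170
    print(r,g.min() if len(g) else 0,g.max() if len(g) else 0)
for ax,ay in((.600,.1435),(.602,.145)):
  for cam,im in(("top",t),("side",s)):
    print(ax,cam)
    for z in(.125,.135,.145):
      v=[]
      for th in range(-70,71,5):
        a=np.radians(180+th);px=proj(cam,(ax+.0325*np.cos(a),ay+.0325*np.sin(a),z))
        v.append(int(cv2.getRectSubPix(im[...,2].copy(),(1,1),tuple(px))[0,0]))
      print(z,v)
```

```text
cork [[6, 8, 16, 14, 140], [0, 0, 22, 22, 344]] [[15.3, 16.3], [8.6, 8.1]]
180 203 209
196 193 218
200 193 221
204 194 221
208 193 218
240 0 0
262 198 223
0.6 top
0.125 [134, 146, 147, 150, 153, 135, 119, 110, 108, 130, 141, 141, 136, 130, 141, 136, 143, 132, 117, 123, 130, 119, 103, 100, 99, 98, 98, 97, 98]
0.135 [137, 150, 160, 154, 152, 154, 137, 115, 98, 99, 105, 112, 95, 80, 92, 88, 91, 91, 68, 72, 97, 100, 95, 94, 95, 97, 95, 96, 97]
0.145 [147, 154, 160, 167, 158, 151, 157, 139, 111, 96, 100, 99, 88, 72, 70, 59, 70, 81, 61, 61, 83, 95, 95, 95, 96, 96, 96, 96, 96]
0.6 side
0.125 [113, 112, 110, 107, 103, 109, 114, 101, 92, 93, 96, 102, 107, 108, 111, 111, 110, 105, 97, 83, 69, 60, 59, 68, 95, 128, 140, 117, 88]
0.135 [112, 110, 107, 106, 101, 106, 106, 93, 76, 66, 61, 66, 75, 77, 72, 65, 62, 62, 62, 64, 69, 82, 96, 99, 85, 71, 69, 71, 75]
0.145 [109, 104, 99, 92, 91, 98, 110, 101, 92, 80, 72, 63, 67, 66, 68, 66, 65, 65, 68, 73, 82, 89, 90, 85, 76, 70, 70, 73, 77]
0.602 top
0.125 [131, 145, 152, 149, 151, 151, 130, 109, 91, 98, 109, 112, 93, 91, 97, 92, 96, 98, 73, 76, 103, 102, 96, 94, 95, 97, 95, 95, 96]
0.135 [139, 147, 156, 162, 153, 150, 153, 131, 103, 92, 101, 97, 83, 71, 70, 60, 67, 77, 60, 59, 81, 95, 95, 95, 96, 96, 96, 96, 96]
0.145 [149, 158, 159, 164, 166, 154, 147, 155, 132, 113, 109, 123, 105, 103, 110, 89, 94, 123, 106, 87, 96, 97, 96, 97, 96, 96, 98, 95, 95]
0.602 side
0.125 [113, 113, 111, 110, 106, 104, 109, 112, 97, 87, 84, 82, 86, 87, 85, 84, 82, 81, 78, 67, 57, 59, 66, 86, 119, 140, 125, 97, 80]
0.135 [115, 111, 110, 107, 107, 102, 106, 107, 96, 78, 69, 62, 61, 58, 61, 60, 58, 59, 62, 72, 87, 104, 110, 97, 76, 69, 71, 75, 78]
0.145 [112, 109, 104, 98, 91, 90, 99, 112, 108, 100, 95, 87, 84, 82, 82, 83, 82, 81, 82, 86, 85, 82, 77, 70, 68, 71, 73, 79, 80]
```

move_arm --increments '[{"dr": [0, 0, 0], "travel": [0.0035, -0.006, -0.0012], "grip": -0.6}, {"dr": [0, 0, 0], "travel": [0, -0.009, 0], "grip": -0.6}, {"dr": [0, 0, 0], "travel": [0, -0.005, 0], "grip": -0.6}, {"dr": [0, 0, 3.9], "travel": [0, 0, 0], "grip": -0.6}, {"dr": [0, 0, 0], "travel": [0, 0, 0], "grip": -0.6}]'

```text
time: 6.25
ee_pos: [0.4459, 0.1549, 0.1335]
orientation: [0.0, 1.0, -0.031, -0.0]
ft_force: [0.7, -0.8, -1.5]
grip_width: 0.0333
grasp_force: 50.2
```

```bash
python3 look.py scan2
python3 - <<'E'
from h import *
t=snapshot("top");cv2.imwrite("pics/top2.png",cv2.resize(t[125:275,160:320],None,fx=4,fy=4,interpolation=cv2.INTER_CUBIC))
E
```

```text
6.25 [0.4459 0.1549 0.1335] [[0.998, -0.062, -0.0], [-0.062, -0.998, -0.0], [-0.0, 0.0, -1.0]] 0.03329787931914034 50.173301696777344
scanner_window [([288.8, 215.6], 0.66)]
tall_label [([210.7, 217.5], 0.58)]
win [0.5088 0.151  0.1354] [254.7, 213.7] crop [373.49999999999994, 318.49999999999994]
nose_nt [0.5102 0.1739 0.1534] [252.4, 211.5] crop [362.0, 307.5]
nose_nb [0.5102 0.1739 0.1174] [252.5, 227.9] crop [362.5, 389.5]
tail_nb [0.3801 0.176  0.1175] [321.6, 233.2] crop [708.0000000000001, 415.99999999999994]
tail_nt [0.3801 0.176  0.1535] [323.3, 216.5] crop [716.5, 332.5]
junc_nb [0.4739 0.1702 0.1174] [271.7, 228.1] crop [458.49999999999994, 390.5]
label [223.9, 210.4]
```

View pics/top2.png

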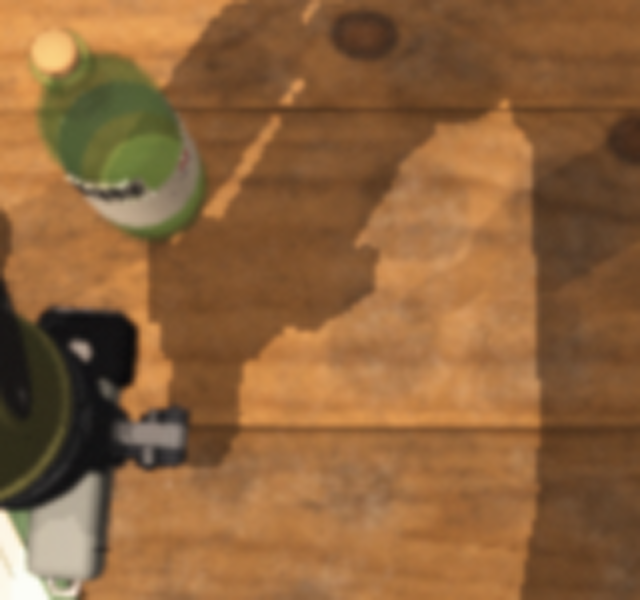

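The top view shows the scanner's axis, from tail (65,545) to nose (90,312), extending onto the label's middle near (104,187). It's aimed squarely, with about 6 cm of gap. I'll hold it there.

move_arm --increments '[{"grip": -0.6, "dr": [0, 0, 0], "travel": [0, 0, 0]}, {"grip": -0.6, "dr": [0, 0, 0], "travel": [0, 0, 0]}, {"grip": -0.6, "dr": [0, 0, 0], "travel": [0, 0, 0]}, {"grip": -0.6, "dr": [0, 0, 0], "travel": [0, 0, 0]}, {"grip": -0.6, "dr": [0, 0, 0], "travel": [0, 0, 0]}]'

```text
time: 7.08
ee_pos: [0.4461, 0.1545, 0.1335]
orientation: [0.0, 0.999, -0.032, 0.0]
ft_force: [0.1, -0.1, -1.5]
grip_width: 0.0329
grasp_force: 50.2
```

move_arm --increments '[{"grip": -0.6, "dr": [0, 0, 0], "travel": [0, 0, 0]}, {"grip": -0.6, "dr": [0, 0, 0], "travel": [0, 0, 0]}, {"grip": -0.6, "dr": [0, 0, 0], "travel": [0, 0, 0]}, {"grip": -0.6, "dr": [0, 0, 0], "travel": [0, 0, 0]}, {"grip": -0.6, "dr": [0, 0, 0], "travel": [0, 0, 0]}]'

```text
time: 7.7
ee_pos: [0.4461, 0.1545, 0.1335]
orientation: [0.0, 0.999, -0.032, 0.0]
ft_force: [-0.3, 1.0, -2.9]
grip_width: 0.033
grasp_force: 50.2
```

move_arm --increments '[{"grip": -0.6, "dr": [0, 0, 0], "travel": [0, 0, 0]}, {"grip": -0.6, "dr": [0, 0, 0], "travel": [0, 0, 0]}, {"grip": -0.6, "dr": [0, 0, 0], "travel": [0, 0, 0]}, {"grip": -0.6, "dr": [0, 0, 0], "travel": [0, 0, 0]}, {"grip": -0.6, "dr": [0, 0, 0], "travel": [0, 0, 0]}]'

```text
time: 8.32
ee_pos: [0.4461, 0.1545, 0.1335]
orientation: [0.0, 0.999, -0.032, 0.0]
ft_force: [0.4, -1.2, -1.8]
grip_width: 0.0332
grasp_force: 50.2
```

move_arm --increments '[{"dr": [0, 0, 0], "travel": [-0.005, 0.02, 0], "grip": -0.6}, {"dr": [0, 0, 0], "travel": [-0.005, 0.04, 0], "grip": -0.6}, {"dr": [0, 0, 0], "travel": [0, 0.05, 0], "grip": -0.6}, {"dr": [0, 0, 0], "travel": [0, 0.05, 0], "grip": -0.6}, {"dr": [0, 0, -5], "travel": [0, 0.02, 0], "grip": -0.6}]'

```text
time: 8.95
ee_pos: [0.424, -0.0279, 0.1336]
orientation: [0.001, 1.0, 0.011, -0.0]
ft_force: [0.7, -0.4, -2.0]
grip_width: 0.0331
grasp_force: 50.3
```

move_arm --increments '[{"dr": [0, 0, 0], "travel": [0.03, 0, 0.03], "grip": -0.6}, {"dr": [0, 0, 0], "travel": [0, 0, 0.04], "grip": -0.6}, {"dr": [0, 0, 0], "travel": [0, 0, 0.025], "grip": -0.6}, {"dr": [0, 0, 0], "travel": [0, 0, 0.012], "grip": -0.6}, {"dr": [0, 0, 0], "travel": [0, 0, 0], "grip": -0.6}]'

```text
time: 9.57
ee_pos: [0.4562, -0.0239, 0.0273]
orientation: [-0.0, 1.0, 0.012, -0.001]
ft_force: [0.2, -0.9, -0.9]
grip_width: 0.0332
grasp_force: 50.2
```

move_arm --increments '[{"dr": [0, 0, 0], "travel": [0, 0, 0.004], "grip": -0.6}, {"dr": [0, 0, 0], "travel": [0, 0, 0.003], "grip": -0.6}, {"dr": [0, 0, 0], "travel": [0, 0, 0.0015], "grip": -0.6}, {"dr": [0, 0, 0], "travel": [0, 0, 0.001], "grip": -0.6}, {"dr": [0, 0, 0], "travel": [0, 0, 0], "grip": -0.6}]'

```text
time: 10.2
ee_pos: [0.4582, -0.024, 0.0199]
orientation: [-0.0, 1.0, 0.012, -0.003]
ft_force: [-0.4, -0.7, -1.3]
grip_width: 0.0333
grasp_force: 50.2
```

move_arm --increments '[{"dr": [0, 0, 0], "travel": [0, 0, 0.001], "grip": -0.6}, {"dr": [0, 0, 0], "travel": [0, 0, 0.001], "grip": -0.6}, {"dr": [0, 0, 0], "travel": [0, 0, 0.001], "grip": -0.6}, {"dr": [0, 0, 0], "travel": [0, 0, 0], "grip": -0.6}, {"dr": [0, 0, 0], "travel": [0, 0, 0], "grip": -0.6}]'

```text
time: 10.82
ee_pos: [0.4582, -0.024, 0.0168]
orientation: [-0.0, 1.0, 0.012, -0.003]
ft_force: [0.5, -0.9, -1.7]
grip_width: 0.0337
grasp_force: 50.2
```

move_arm --increments '[{"dr": [0, 0, 0], "travel": [0, 0, 0.0005], "grip": -0.6}, {"dr": [0, 0, 0], "travel": [0, 0, 0.0005], "grip": -0.6}, {"dr": [0, 0, 0], "travel": [0, 0, 0], "grip": -0.6}]'

```text
time: 11.2
ee_pos: [0.4581, -0.024, 0.0162]
orientation: [-0.0, 1.0, 0.012, -0.003]
ft_force: [-1.3, 0.7, 4.2]
grip_width: 0.033
grasp_force: 51.2
```

Contact made. I'll open slowly and retreat straight up.

move_arm --increments '[{"dr": [0, 0, 0], "travel": [0, 0, 0], "grip": -0.1}, {"dr": [0, 0, 0], "travel": [0, 0, 0], "grip": 0.2}, {"dr": [0, 0, 0], "travel": [0, 0, 0], "grip": 0.6}, {"dr": [0, 0, 0], "travel": [0, 0, 0], "grip": 1}, {"dr": [0, 0, 0], "travel": [0, 0, 0], "grip": 1}]' --grip_force 20

```text
time: 11.82
ee_pos: [0.4581, -0.024, 0.0157]
orientation: [-0.0, 1.0, 0.012, -0.003]
ft_force: [-0.5, -0.2, 0.3]
grip_width: 0.0856
grasp_force: 0.0
```

move_arm --increments '[{"dr": [0, 0, 0], "travel": [0, 0, -0.01], "grip": 1}, {"dr": [0, 0, 0], "travel": [0, 0, -0.03], "grip": 1}, {"dr": [0, 0, 0], "travel": [0, 0, -0.05], "grip": 1}, {"dr": [0, 0, 0], "travel": [0, 0, -0.05], "grip": 1}, {"dr": [0, 0, 0], "travel": [0, 0, 0], "grip": 1}]'

```text
time: 12.45
ee_pos: [0.461, -0.0242, 0.1595]
orientation: [-0.0, 1.0, 0.011, 0.0]
ft_force: [-0.2, 0.8, 0.1]
grip_width: 0.0851
grasp_force: 0.0
```

```bash
python3 look.py end | head -1; python3 -c "
import cv2;i=cv2.imread('pics/end_raw.png');cv2.imwrite('pics/endv.png',cv2.resize(i[120:290,170:340],None,fx=3,fy=3))"
```

```text
12.45 [ 0.461  -0.0242  0.1595] [[1.0, 0.023, 0.001], [0.023, -1.0, 0.001], [0.001, -0.001, -1.0]] 0.08512722141096357 0.0
```

View pics/endv.png

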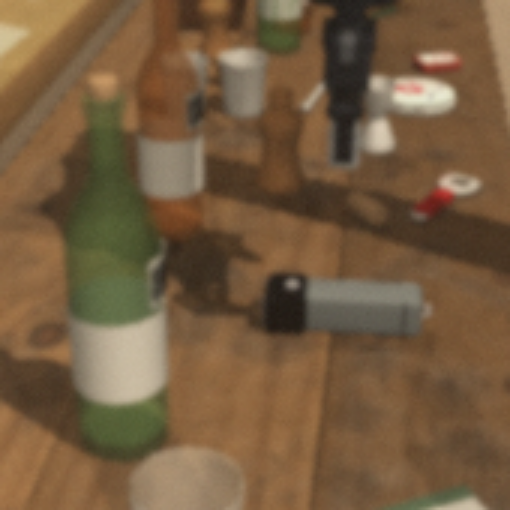

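The scanner lies flat on the bar at crop (345,305), both bottles stand where they were, and the gripper is clear.

```bash
python3 -c "
from plant import ctrl
print(ctrl.finish_job())"
```

```text
the job is handed in; nothing more can be done
None
```

I held the scanner level and still for about 2 s, its nose window about 6 cm from the middle of the tall bottle's label, then set it down flat on the bar; neither bottle was touched, and I handed the job in at about 12.5 s (no read signal or verdict came back, and the label's facing is known only to a few degrees).

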